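# Load the tube roller's battery and shut its cover

## Task

The little tube roller mixer has lost power. Put the fresh green cell into its open battery bay: press the cell's flat end against the coil spring, let the end with the metal nub down in front of the brass contact so that the cell lies fully home in its two saddles, then shut the bay's hinged cover completely. Leave the old grey cell and everything else on the bench where it is.

Things in the scene. Friction and masses are not known exactly. Their poses are not given: they have to be found in the camera images.
- mixer: White tube roller mixer on a grey base, fixed, 190 mm deep (own x -40 to +150), 150 wide (y -75 to +75). Origin on the bench under the middle of the battery bay; x to the back, y left, z up; yaw within 0.2 rad. In front a deck 22 mm high with the bay, its axis along y; from x = +50 four dark rollers (tops 77 mm high) with two tubes fixed on them (tops 88).
- bay_seat (a point): Where the middle of the seated cell belongs: on the bay's axis, 48.5 mm above the mixer's origin. The cell rests on 2 grey saddles 12 mm wide at y = +32 and -32 mm; their sloped flanks (out to x = +-21, 43 mm above the bench) guide it sideways. Between them (y -26 to +26) both sides are open down to the deck for fingers.
- brass_contact (a point): Face of the fixed brass contact at the bay's right (-y) end, at cell-axis height: mixer y = -45.5 mm. It is on a white wall 34 mm wide whose top is 54.5 mm above the bench, so 6 mm above the cell's axis. The cell's nub touches it when seated.
- spring_disc (a point): Centre of the coil spring's round steel contact disc (radius 12 mm) at the bay's left (+y) end, at cell-axis height; its face is here, at mixer y = +38.5 mm when free. Pushing it to +y compresses the spring. The housing behind the coil ends at y = +69 mm, top 65 mm above the bench.
- spring_contact (a joint): Compression of the spring (m): 0 free, 0.007 with the cell seated, 0.020 stop; 500 N/m (3.5 N seated, 5 to 7 N while the nub end passes the wall). The cell is 7 mm longer than the free gap from disc to brass contact, so it cannot simply be lowered in. Friction at its ends can hold it up until pressed down.
- fresh_cell: Charged cell, green sleeve, 33 mm diameter, 91 mm long, 80 to 170 g, lying loose in front of the mixer, axis 16.5 mm above the bench. Origin in its middle; own x along its axis to the plus end: steel nub 10 mm wide, 2.5 mm long, and a white band near it. The other end, at x = -45.5 mm, is flat steel. In the bay the nub is to the right (mixer -y), the flat end on the spring.
- plus_tip (a point): Tip of the fresh cell's metal nub, on its axis, 45.5 mm from its middle.
- cover (a joint): White hinged cover of the bay (rad): 0 shut, 1.85 open stop, starts at 1.6 to 1.8. Weight 60 g, hinge friction 0.02 N m: it stays where it is near upright and falls shut below about 1 rad unless something is in the way. An inverted tray 56 mm wide (mixer x -28 to +28); shut, it reaches to mixer y = +71 mm with its top 74.5 mm above the bench.
- hinge_axis (a point): Middle of the cover's hinge line, at mixer (0, -61, 46) mm, at the bay's right end; the line runs along mixer x. The open cover stands up from here, outer face to the right (-y), its free end about 180 mm above the bench; it shuts as that end swings to the left (+y) over the bay and down.
- cover_end (a point): Point on the cover's outer face close to its free end, mid-width: 132 mm from the hinge along the cover, 28.5 mm out from the hinge on the outer side. Cover shut: mixer (0, +71, 74.5) mm. A grey lift tab sticks out about 5 mm just beyond it.
- spent_cell: Bystander: flat cell of the same size, grey sleeve with black band, standing upright on the bench to the left; origin in its middle, 45.5 mm above the bench. Leave it.
- timer: Bystander: white lab timer, 66x62x22 mm, lying at the left; origin under its middle.
- slide_box: Bystander: blue slide box, 87x100x34 mm, farther left; origin under its middle.
- reagent_carton: Bystander: pale green carton, 45x50x95 mm, far left; origin under its middle.
Things that resemble listed ones, but are neither listed nor needed, are in the scene too. Several things have the shape of the fresh_cell; the one meant has the colours described above.

How it is judged:
On the way:
1. the green cell lies home in the bay, flat end on the compressed spring, nub at the brass contact, while the cover is still open (distance between fresh_cell and bay_seat below 0.004 m and angle between the x axis of fresh_cell and the y axis of mixer, either way round below 0.06 rad and y of plus_tip in the frame of mixer below -0.035 m and value of joint spring_contact above 0.004 m and value of joint cover above 0.5 rad), for 0.2 s.
At the end, for the whole second after the job is handed in: The green cell lies at rest in the bay: its middle within 4 mm of bay_seat, its axis within 0.06 rad of the bay's, the nub end to the right (plus_tip beyond mixer y = -35 mm), the spring compressed by more than 4 mm; the cover is shut to less than 0.06 rad and at rest (distance between fresh_cell and bay_seat below 0.004 m and angle between the x axis of fresh_cell and the y axis of mixer, either way round below 0.06 rad and y of plus_tip in the frame of mixer below -0.035 m and value of joint spring_contact above 0.004 m and value of joint cover below 0.06 rad and linear speed of fresh_cell below 0.02 m/s and velocity of joint cover below 0.05 rad/s); the robot touches nothing.
It fails at once if the grey cell, timer, slide box or carton is shifted by more than 25 mm (distance of any of spent_cell, timer, slide_box, reagent_carton from where it was at the start of the episode above 0.025 m).
It also fails if it takes over 54 s, if anything falls off the work surface, if the arm or the gripper's body presses on something with over 40 N, if the wrist force passes 120 N, or if a joint passes its speed limit or range.

## Robot

A 7-joint arm with a two-finger parallel gripper is mounted at the origin on a cart in front of the work surface, level with it; the furniture and walls round the work are solid. World frame = base frame: x ahead of the robot, y to its left, z up, the work surface at z = 0. Lengths are in m, angles in rad, forces in N, time in s.
With the tool pointing down it reaches from about 0.4 to 0.875 m from the base axis. Payload 4.4 kg.
Tool frame: the origin (TCP) lies on the centre line of the jaws, within the pads' length; the fingertips stand 25 mm ahead of it and the grasp point (between the pads) lies 6 mm ahead of it; z points along the fingers, x is the direction in which the jaws open and shut, and the axes are right-handed (so a half turn about z gives the same grasp; the last joint's range is limited). The gripper opens to 85 mm and grips with 20 to 120 N. Pads are 22 mm wide; open, the fingers measure 114 mm over their backs; the gripper's body (76 mm by 85 mm) begins 54 mm behind the grasp point. The pads swing forward as they close: fully open they stand 13 mm farther back than shut.
Start: joints at [1.097, 0.628, 0.038, 1.517, -0.027, 0.996, -0.02], TCP at [0.258, -0.597, 0.256] pointing down, gripper open.
Joint ranges: [-3.06, 3.06], [-0.37, 2.12], [-1.25, 1.32], [0.18, 2.47], [-1.1, 4.24], [0.23, 1.98], [-2.94, 2.94]. Speed limits (rad/s): [2.57, 2.57, 3.14, 3.14, 3.14, 3.14, 3.14].

## Interface

Orientations are given as a unit quaternion [x, y, z, w].
In Python, from bench import r, eoat, ik, cams gives the robot as it stands. Calls block until the motion is done:
- r.move_ptp(position, orientation): joint-space move of the TCP to a pose.
- r.servo_line(position, frame=None, max_speed=0.15): straight line of the TCP; frame=None keeps the orientation; max_speed is the mean speed in m/s.
- r.set_joints(angles): joint-space move.
- eoat.gripper_to(opening): finger opening in m; the grip force is fixed at half the most; returns when the fingers have stopped.
- r.wait(seconds).
- ik(position, orientation): joint angles nearest the present ones, or None.
- r.sense(): the state.
- cams.grab_frame(name): name is "scene" or "top" or "wrist"; returns a dict with "pixels" (400x640x3 uint8, blue, green, red), "camera_matrix" (3x3 intrinsics, pixels), "R" (3x3) and "t" (3): a world point X has camera coordinates R X + t. Camera axes: x right, y down, z forward; pixel columns grow to the right and rows downward; lengths in m; the calibration is good to about 2 mm. A picture is of the moment at which its call begins. There is no depth.
A pose or a line that the arm cannot do raises r.Unreachable and nothing moves.
- r.close_job(): hands the job in, once; it reports no verdict.
The state is a dict: "time": time; "qpos": joint angles; "dq": joint speeds; "effort": joint torques, N m; "ee_pos": TCP position; "eef_rot": TCP orientation; "force": force on the tool from outside, world axes, zero at the start; "torque": the same for the moment, N m; "opening": finger opening in m.
Only numpy, scipy, OpenCV 4.12 (cv2) and the standard library are available. Lean on these libraries where they do the work, as an engineer would, in place of code of your own. Each camera call takes 0.05 s, during which the arm holds its last target. There are 200 camera calls.

## Working session

There is one attempt and no reset: what is moved stays moved. The work goes in short steps, each a Python script; the robot and the scene stay as the last script left them, time stands still between calls to the robot, and variables do not carry over. Pictures are saved under pics/ and viewed, about 8 in all and at most 12, crops included, and the job is handed in when it is done.

```bash
mkdir -p pics; ls; python3 - <<'E'
from bench import r,eoat,ik,cams
import cv2,numpy as np
for n in("scene","top"):
    f=cams.grab_frame(n); cv2.imwrite(f"pics/{n}0.png",f["pixels"]); np.savez(f"pics/{n}0.npz",**{k:f[k] for k in("camera_matrix","R","t")})
    print(n,-np.array(f["R"]).T@f["t"],np.array(f["camera_matrix"]).tolist())
s=r.sense();print(s["time"],s["ee_pos"],s["eef_rot"],s["opening"],s["force"])
E
```

```text
pics
scene [-0.35239353  0.72684178  1.01393381] [[474.3787065413242, 0.0, 315.91393211096783], [0.0, 474.3787065413242, 209.0989251398659], [0.0, 0.0, 1.0]]
top [0.39190825 0.00909818 1.36598338] [[426.1405555104947, 0.0, 321.1785218282821], [0.0, 426.1405555104947, 201.15181453108966], [0.0, 0.0, 1.0]]
0.1 [ 0.25760321 -0.59620784  0.25545732] [ 8.35642116e-01 -5.49273595e-01 -7.38431563e-04 -4.76895840e-04] 0.0853937419392247 [ 0.40577821 -0.33586394 -0.11585714]
```

View pics/scene0.png

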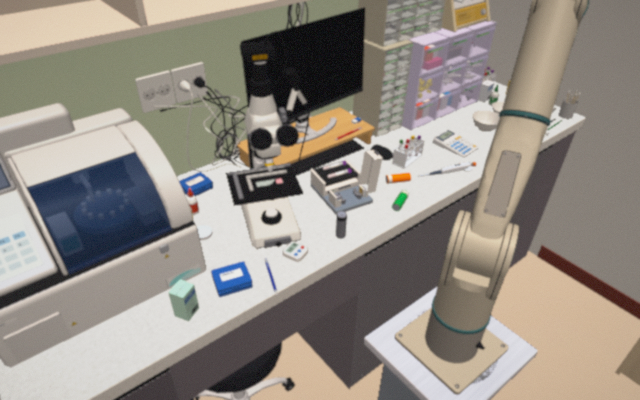

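View pics/top0.png

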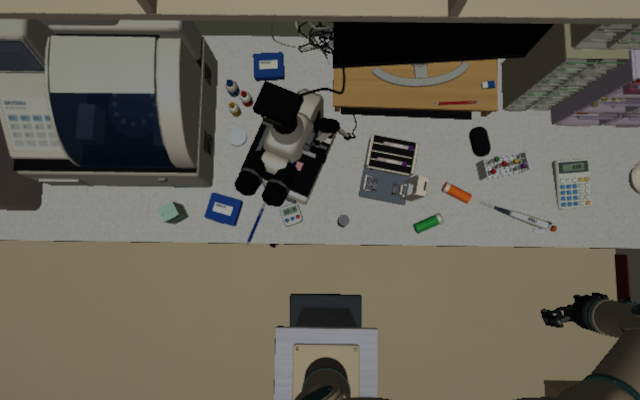

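The top view shows the mixer at about (390,178). Cell-shaped candidates are green (428,223), orange (457,192) and grey upright (343,220). I choose the green one and check it in an enlarged crop.

```bash
python3 - <<'E'
import cv2,numpy as np
a=cv2.imread("pics/top0.png")[130:242,350:480]; b=cv2.imread("pics/scene0.png")[135:220,300:420]
cv2.imwrite("pics/c1.png",cv2.resize(a,None,fx=6,fy=5.35,interpolation=cv2.INTER_CUBIC)[:600,:790])
a=cv2.resize(a,(780,672),interpolation=cv2.INTER_CUBIC)[:600]
cv2.imwrite("pics/c1.png",a)
cv2.imwrite("pics/c2.png",cv2.resize(b,None,fx=6,fy=6,interpolation=cv2.INTER_CUBIC))
E
```

```text
(no output)
```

View pics/c1.png

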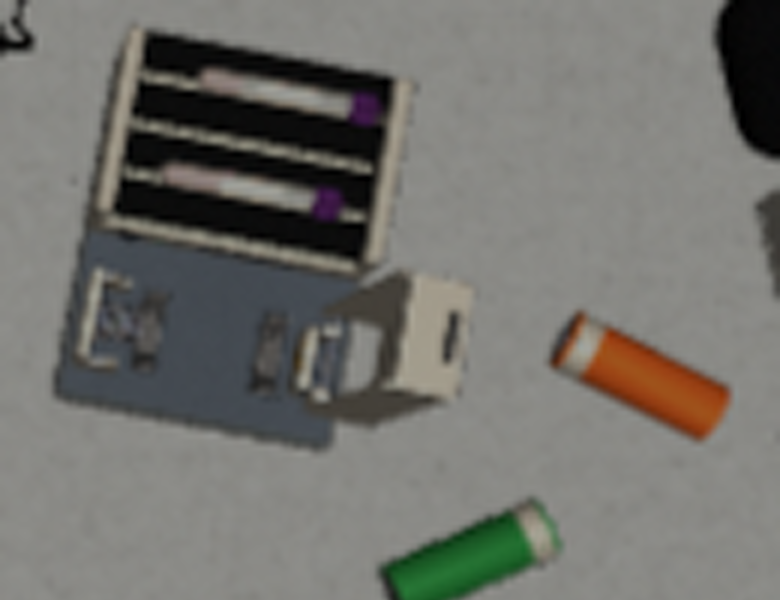

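View pics/c2.png

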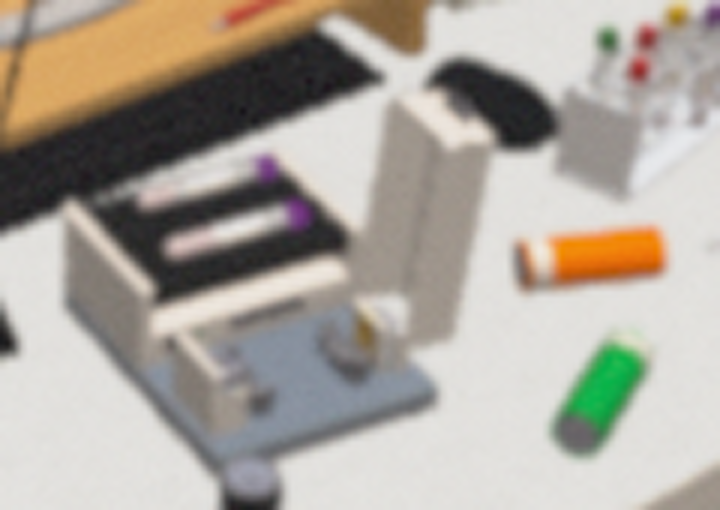

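The green cell is at top (428,223) with the white band and nub at its right end, so that end already points roughly to mixer -y. The orange one is a lookalike and the grey one stands upright at (343,220). The cover stands open at the bay's right end, and the deck's front corners are at crop (57,395) and (330,447). Next I compute a coarse pose, then take a wrist view.

```bash
cat > h.py <<'E'
import numpy as np,cv2
from scipy.spatial.transform import Rotation as Ro
def p2w(c,px,z):
    K,R,t=[np.array(c[k]) for k in("camera_matrix","R","t")]
    o=-R.T@t; d=R.T@np.linalg.inv(K)@np.array([px[0],px[1],1.]); return o+d*(z-o[2])/d[2]
def w2p(c,X):
    K,R,t=[np.array(c[k]) for k in("camera_matrix","R","t")]
    q=(R@np.atleast_2d(X).T).T+t; q=q@K.T; return q[:,:2]/q[:,2:]
def green(img):
    h=cv2.cvtColor(img,cv2.COLOR_BGR2HSV); m=cv2.inRange(h,(50,120,40),(80,255,255))
    n,l,s,c=cv2.connectedComponentsWithStats(m); i=1+np.argmax(s[1:,4]); 
    return cv2.minAreaRect(np.argwhere(l==i)[:,::-1].astype(np.float32)),s[i,4]
def down(yaw_x):  # tool pointing down, tool x axis along world angle yaw_x
    x=np.array([np.cos(yaw_x),np.sin(yaw_x),0]); z=np.array([0,0,-1.]); return Ro.from_matrix(np.c_[x,np.cross(z,x),z])
E
python3 - <<'E'
from h import *
c=np.load("pics/top0.npz"); 
f=lambda a:(a[0]/6+350-.42,a[1]/6+130-.42)
L=p2w(c,f((57,395)),.022);R=p2w(c,f((330,447)),.022)
print("deck",L,R,np.linalg.norm(L-R)); y=(L-R)[:2]/np.linalg.norm((L-R)[:2]); yaw=np.arctan2(-y[0],y[1]); x=np.array([y[1],-y[0]])
print("yaw",yaw,"origin",(L+R)[:2]/2+.04*x)
r_,a=green(cv2.imread("pics/top0.png")); print(r_,a); b=cv2.boxPoints(r_); P=np.array([p2w(c,q,.018) for q in b]);print(P, P.mean(0))
from bench import r,cams
f=cams.grab_frame("wrist");s=r.sense();Rt=Ro.from_quat(s["eef_rot"]).as_matrix()
C=-np.array(f["R"]).T@f["t"];print("wristcam in tool",Rt.T@(C-s["ee_pos"]),"\n",Rt.T@np.array(f["R"]).T,np.array(f["camera_matrix"])[0,0])
E
```

```text
deck [ 0.56506109 -0.10054271  0.022     ] [ 0.53911125 -0.24466944  0.022     ] 0.14644422248096983
yaw -0.1781402034596694 origin [ 0.59145317 -0.17969406]
((426.0361328125, 223.70619201660156), (9.036581039428711, 23.048358917236328), 66.03751373291016) 210
[[ 0.47576188 -0.27351044  0.018     ]
 [ 0.50624889 -0.34046154  0.018     ]
 [ 0.48021896 -0.35158291  0.018     ]
 [ 0.44985689 -0.28475806  0.018     ]] [ 0.47802165 -0.31257824  0.018     ]
wristcam in tool [-0.00121091 -0.07547524 -0.11798431] 
 [[ 9.99998042e-01  6.49220812e-04 -1.86937830e-03]
 [-5.37824190e-05  9.53220439e-01  3.02276020e-01]
 [ 1.97817349e-03 -3.02275328e-01  9.53218607e-01]] 322.15232906009567
```

```bash
python3 - <<'E'
from h import *
from bench import r,cams
t0=r.sense()["time"]
r.move_ptp([0.52,-0.19,0.27],down(np.radians(-10.2)).as_quat())
f=cams.grab_frame("wrist");np.savez("pics/w1.npz",**{k:f[k] for k in("camera_matrix","R","t")})
im=f["pixels"];cv2.imwrite("pics/w1.png",im);print(r.sense()["time"]-t0,r.sense()["ee_pos"],r.sense()["qpos"])
cv2.imwrite("pics/w1b.png",cv2.resize(im,(800,500),interpolation=cv2.INTER_CUBIC))
rr,a=green(im);print(rr,a,cv2.boxPoints(rr).tolist())
E
```

```text
1.8167 [ 0.51952081 -0.19176813  0.26981601] [ 0.47343527  0.48294049 -0.2535563   1.76799054  0.14920781  0.90961208
 -0.0252299 ]
((311.0085144042969, 264.8200378417969), (57.71725082397461, 24.35554313659668), 51.07246017456055) 1305 [[283.4019775390625, 250.02145385742188], [302.34918212890625, 234.71798706054688], [338.61505126953125, 279.6186218261719], [319.6678466796875, 294.9220886230469]]
```

View pics/w1b.png

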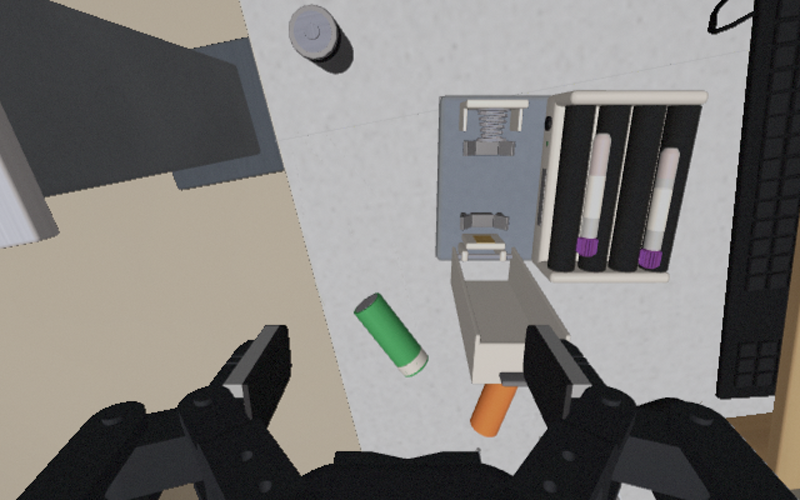

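The wrist view shows the green cell at about (390,335), with its band and nub at the lower right, (413,367). The mixer bay runs from the spring at (490,125) to the brass contact at (484,240), and the cover is open below it. I enlarge the bay and cell for the precise measurement.

```bash
python3 - <<'E'
from h import *
im=cv2.imread("pics/w1.png")
a=cv2.resize(im[70:220,345:440],None,fx=4,fy=4,interpolation=cv2.INTER_CUBIC)
b=cv2.resize(im[228:308,275:350],None,fx=5,fy=5,interpolation=cv2.INTER_CUBIC)
o=np.zeros((600,760,3),np.uint8);o[:,:380]=a;o[:400,385:]=b;cv2.imwrite("pics/w1c.png",o)
E
```

```text
(no output)
```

View pics/w1c.png

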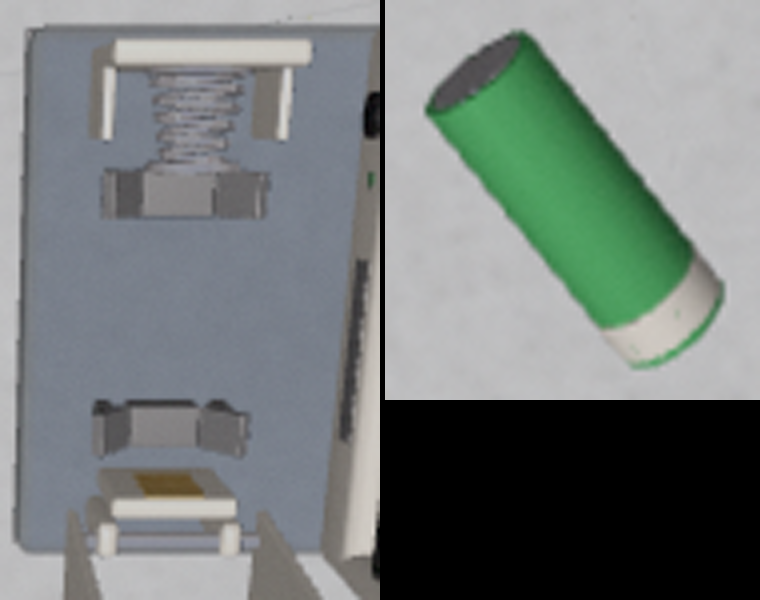

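```bash
python3 - <<'E'
from h import *
from scipy.optimize import least_squares
c=np.load("pics/w1.npz")
f=lambda a:np.array([a[0]/4+345-.375,a[1]/4+70-.375]); g=lambda a:np.array([(a[0]-385)/5+275-.4,a[1]/5+228-.4])
D=[((27,30),(-40,75,22)),((15,551),(-40,-75,22)),((212,40),(0,69,65)),((113,508),(-17,-47.5,54.5)),((237,508),(17,-47.5,54.5)),
((103,193),(-21,32,43)),((268,193),(21,32,43)),((95,428),(-21,-32,43)),((247,428),(21,-32,43))]
px=np.array([f(a) for a,_ in D]);M=np.array([b for _,b in D])/1000.
def pr(v): return w2p(c,M@Ro.from_euler('z',v[2]).as_matrix().T+[v[0],v[1],0])
s=least_squares(lambda v:(pr(v)-px).ravel(),[.59,-.18,-.178],loss="soft_l1");print("mixer",s.x);print((pr(s.x)-px).round(1).tolist())
A=p2w(c,g((478,71)),.0165);B=p2w(c,g((680,325)),.0165)
print("cell flat",A,"plus face",B,np.linalg.norm(A-B),"ang",np.degrees(np.arctan2(*(B-A)[1::-1])))
print(p2w(c,g((427,110)),.0165),p2w(c,g((528,33)),.0165),p2w(c,g((636,366)),.0165),p2w(c,g((724,283)),.0165))
E
```

```text
mixer [ 0.58860043 -0.17742783 -0.17974864]
[[0.3, -1.7], [0.3, 1.9], [0.0, -0.7], [-0.3, -1.7], [0.3, -1.7], [0.2, 0.4], [-0.6, 0.4], [-0.2, 1.8], [0.0, 1.8]]
cell flat [ 0.46024582 -0.27625125  0.0165    ] plus face [ 0.49759835 -0.35799233  0.0165    ] 0.08987111074391743 ang -65.44142391334397
[ 0.44523481 -0.28451165  0.0165    ] [ 0.47471758 -0.26834302  0.0165    ] [ 0.48381183 -0.3683546   0.0165    ] [ 0.51119125 -0.34751606  0.0165    ]
```

```bash
python3 - <<'E'
from h import *
from bench import r,eoat,cams
q=down(np.radians(24.56)).as_quat(); C=np.array([.4794,-.3183])
eoat.gripper_to(.06)
r.move_ptp([*C,.22],q); r.servo_line([*C,.03],max_speed=.12)
s=r.sense();print(s["ee_pos"],s["force"]); eoat.gripper_to(.02)
s=r.sense();print("open",s["opening"],s["ee_pos"],s["force"])
r.servo_line([*C,.25],max_speed=.2)
s=r.sense();print("open",s["opening"],s["ee_pos"],s["force"],s["time"])
im=cams.grab_frame("wrist")["pixels"];cv2.imwrite("pics/g1.png",im[120:])
E
```

```text
[ 0.47983478 -0.31856935  0.03067051] [-0.1386461   0.11667619 -0.26099868]
open 0.031093008891666146 [ 0.47978122 -0.3185243   0.03072512] [-1.19206917 -0.0458212   5.21894892]
open 0.031259085419253284 [ 0.47859143 -0.31797357  0.24886349] [ 0.76039426 -0.18231528 -1.60061808] 6.425
```

View pics/g1.png

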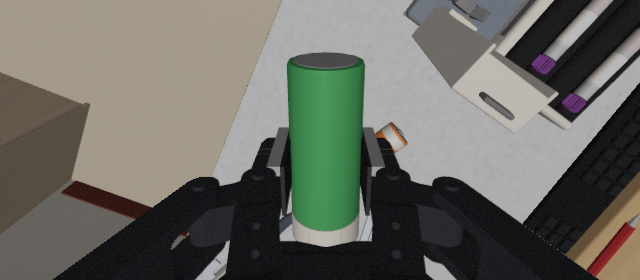

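```bash
cat >> h.py <<'E'
MX=np.array([.5886,-.1774,0]);YAW=-.1797;RM=Ro.from_euler('z',YAW)
def tool(cell_mm,tilt,d):  # TCP pose that puts the held cell's middle at mixer coords (mm); tilt>0 nub up
    Rt=RM*Ro.from_euler('x',-tilt)*RM.inv()*down(YAW)
    p=MX+RM.apply(np.array(cell_mm)/1000.)-Rt.apply(d); return p,Rt.as_quat()
def fm(s): return RM.inv().apply(s["force"])
E
python3 - <<'E'
from h import *
from bench import r,eoat,cams
from scipy.optimize import least_squares
f=cams.grab_frame("wrist");s=r.sense();Rt=Ro.from_quat(s["eef_rot"])
def pr(v): # v: flat face centre (tool x,y,z)
    P=np.array([v+np.array([0,0,-.0165]),v+np.array([0,0,.0165]),v+np.array([-.0165,0,0]),v+np.array([.0165,0,0])])
    return w2p(f,Rt.apply(P)+s["ee_pos"])
px=np.array([[326,188.],[326,173],[288,182],[364,182]])
o=least_squares(lambda v:(pr(v)-px).ravel(),[0,-.0455,.0135]);print("face in tool",o.x,(pr(o.x)-px).round(1).tolist())
D=np.array([0,.002,.0135])
p,q=tool((0,-9,130),.2,D);print(p)
r.move_ptp([*p[:2],.26],q); r.servo_line(p,max_speed=.15); r.wait(.3)
s=r.sense();print(s["time"],s["force"],fm(s))
cv2.imwrite("pics/p0.png",cams.grab_frame("wrist")["pixels"])
t=cams.grab_frame("scene")["pixels"];cv2.imwrite("pics/p0s.png",cv2.resize(t[120:230,280:440],None,fx=5,fy=5,interpolation=cv2.INTER_CUBIC))
E
```

```text
face in tool [-0.00159954 -0.04465826  0.01967377] [[0.1, 2.8], [-0.1, -0.4], [0.5, -1.4], [-0.5, -1.3]]
[ 0.58782111 -0.18168766  0.14283356]
8.675 [-0.59780017 -0.1383692  -1.19517876] [-0.56344267 -0.24298855 -1.19517876]
```

View pics/p0.png

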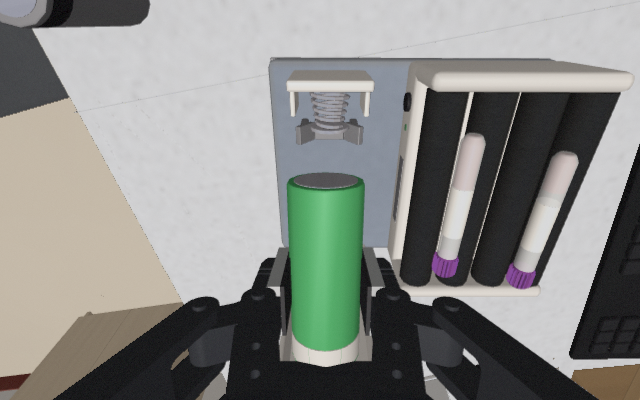

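```bash
python3 - <<'E'
from h import *
from bench import r,cams
from scipy.optimize import least_squares
f2=cams.grab_frame("wrist");c1=np.load("pics/w1.npz");s=r.sense();Rt=Ro.from_quat(s["eef_rot"])
f=lambda a:np.array([a[0]/4+345-.375,a[1]/4+70-.375])
D1=[((27,30),(-40,73.5,22)),((15,551),(-40,-73.5,22)),((212,40),(0,69,65)),((113,508),(-17,-49,54.5)),((237,508),(17,-49,54.5)),
((103,193),(-21,32,43)),((268,193),(21,32,43)),((95,428),(-21,-32,43)),((247,428),(21,-32,43))]
D2=[((271,60),(-40,73.5,22)),((331,73),(0,69,65)),((297,133),(-21,32,43)),((362,133),(21,32,43))]
p1=np.array([f(a) for a,_ in D1]);M1=np.array([b for _,b in D1])/1e3
p2=np.array([a for a,_ in D2],float);M2=np.array([b for _,b in D2])/1e3
cell=Rt.apply([[0,-.0455,.0142]])+s["ee_pos"]
def cam(c,rot,tx): return dict(camera_matrix=c["camera_matrix"],R=Ro.from_euler('y',rot).as_matrix()@np.array(c["R"]),t=Ro.from_euler('y',rot).apply(np.array(c["t"]))+[tx,0,0])
def res(v):
    T=lambda M:M@Ro.from_euler('z',v[2]).as_matrix().T+[v[0],v[1],0]
    a,b=cam(c1,v[3],v[4]),cam(f2,v[3],v[4])
    return np.r_[(w2p(a,T(M1))-p1).ravel(),(w2p(b,T(M2))-p2).ravel(),3*(w2p(b,cell)-[326,180.5])[0,0],v[3]/.006,v[4]/.0015]
v0=[*MX[:2],YAW,0,0];e=res(v0);print("pred-obs frame2",e[18:26].reshape(-1,2).round(1).tolist(),e[26]/3)
o=least_squares(res,v0,loss="soft_l1",x_scale=[.01,.01,.01,.01,.01]);print(o.x);print(o.fun[:18].reshape(-1,2).round(1).tolist(),o.fun[18:26].reshape(-1,2).round(1).tolist(),o.fun[26:])
E
```

```text
pred-obs frame2 [[-5.4, 1.3], [-1.6, 6.2], [-1.2, 2.2], [-0.4, 2.2]] 4.56575987265029
[ 0.59182843 -0.17699017 -0.17814268 -0.00536402 -0.00118788]
[[0.2, -1.1], [0.3, -0.1], [0.2, -1.7], [-0.2, -1.2], [0.3, -1.3], [0.2, -0.5], [-0.6, -0.5], [-0.2, 0.9], [0.0, 0.9]] [[-4.4, -0.4], [0.2, 4.2], [-0.0, 0.7], [0.8, 0.7]] [ 0.05857269 -0.89400366 -0.7919169 ]
```

View pics/p0s.png

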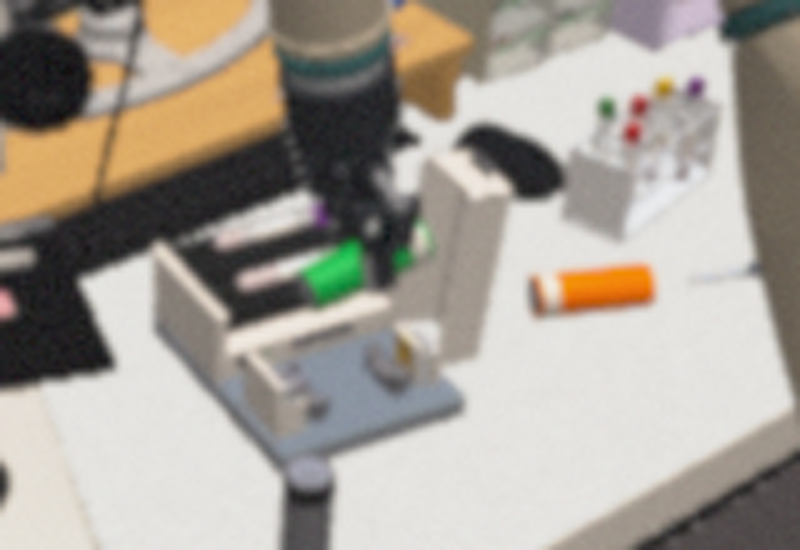

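The cell is held level and centred between the pads, nub end towards the cover and flat end towards the spring. The joint fit moves the mixer about 2.5 mm in x. Next I insert in steps, watching the force.

```bash
sed -i 's/^MX=.*/MX=np.array([.591,-.177,0]);YAW=-.179;RM=Ro.from_euler("z",YAW)/' h.py
echo 'D=np.array([0,.001,.0142])' >> h.py
python3 - <<'E'
from h import *
from bench import r,eoat,cams
def go(c,tilt,v=.06):
    p,q=tool(c,tilt,D); r.servo_line(p,q,max_speed=v); r.wait(.15); s=r.sense()
    e=RM.inv().apply(Ro.from_quat(s["eef_rot"]).apply(D)+s["ee_pos"]-MX)*1e3
    print(c,tilt,"cell",e.round(1),"F",(fm(s)-f0).round(1),"M",np.round(RM.inv().apply(s["torque"]),2),round(s["time"],1)); return fm(s)-f0
f0=fm(r.sense())
go((0,-9,80),.2,.1); F=go((0,-9,67),.2,.05)
if abs(F[2])<4 and abs(F[1])<3:
    for y in(-2,2,5):
        F=go((0,y,67),.2)
        if np.abs(F).max()>12: break
E
```

```text
(0, -9, 80) 0.2 cell [ 0.6 -9.  80.8] F [ 0.4 -0.3  1.1] M [ 0.25  0.04 -0.02] 9.6
(0, -9, 67) 0.2 cell [ 0.1 -9.  67.1] F [ 0.1 -1.1  0.9] M [ 0.28  0.03 -0.03] 10.2
(0, -2, 67) 0.2 cell [-0.  -2.7 67.2] F [ 0.3 -3.   0.9] M [-0.32  0.08 -0.04] 10.6
(0, 2, 67) 0.2 cell [-0.   1.4 67.1] F [ 1.  -5.6  1.3] M [-0.76 -0.08  0.05] 11.0
(0, 5, 67) 0.2 cell [-0.   3.9 67.2] F [ 1.  -6.5  0.9] M [-1.04 -0.07 -0.02] 11.4
```

```bash
cat >> h.py <<'E'
from bench import r,eoat,cams
def go(c,tilt,f0,v=.06):
    p,q=tool(c,tilt,D); r.servo_line(p,q,max_speed=v); r.wait(.15); s=r.sense()
    e=RM.inv().apply(Ro.from_quat(s["eef_rot"]).apply(D)+s["ee_pos"]-MX)*1e3
    print(c,tilt,"cell",e.round(1),"F",(fm(s)-f0).round(1),"M",np.round(RM.inv().apply(s["torque"]),2),round(s["time"],1)); return fm(s)-f0
F0=np.array([-.56,-.24,-1.2])
E
python3 - <<'E'
from h import *
for c,t in(((0,5,61),.12),((0,5,56),.05),((0,5,53),0),((0,5,51),0),((0,5,50),0),((0,5,49),0)):
    F=go(c,t,F0)
    if abs(F[2])>9 or abs(F[0])>8 or abs(F[1])>12: print("stop");break
cv2.imwrite("pics/i1.png",cams.grab_frame("wrist")["pixels"])
E
```

```text
(0, 5, 61) 0.12 cell [ 0.1  3.5 61.2] F [ 1.2 -6.6  1.4] M [-1.09 -0.06 -0.01] 11.8
(0, 5, 56) 0.05 cell [-0.   3.1 56. ] F [ 0.4 -6.3  1.3] M [-1.17 -0.08 -0.06] 12.2
(0, 5, 53) 0 cell [-0.3  2.9 52.7] F [-0.7 -6.3  0.1] M [-1.23 -0.    0.01] 12.6
(0, 5, 51) 0 cell [-0.1  3.  50.9] F [ 0.6 -5.8  1.1] M [-1.29  0.05  0.03] 13.0
(0, 5, 50) 0 cell [ 0.  3. 50.] F [ 0.7 -5.7  1.1] M [-1.19 -0.02  0.05] 13.4
(0, 5, 49) 0 cell [ 0.1  3.1 49.1] F [ 1.  -6.3  1.5] M [-1.19 -0.02  0.05] 13.8
```

```bash
python3 - <<'E'
from h import *
for z in(48.2,47.5,46.8,46):
    F=go((0,5,z),0,F0,.03)
    if F[2]>5 or abs(F[0])>6: print("stop");break
im=cams.grab_frame("wrist")["pixels"];cv2.imwrite("pics/i2.png",im[30:400,200:520])
E
```

```text
(0, 5, 48.2) 0 cell [ 0.2  3.1 48.6] F [-0.  -5.9  3.1] M [-1.24  0.12 -0.03] 14.2
(0, 5, 47.5) 0 cell [ 0.2  3.1 48.5] F [-0.6 -4.9  7.5] M [-1.19  0.39 -0.04] 14.6
stop
```

View pics/i2.png

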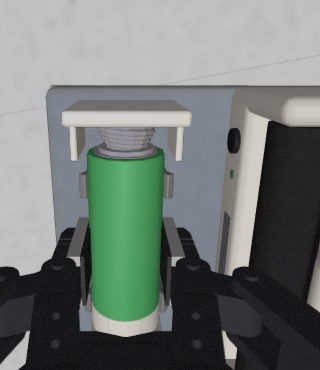

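```bash
python3 - <<'E'
from h import *
for y in(3,1,-.5,-2):
    F=go((0,y,47.8),0,F0,.03)
    if F[1]>-2: print("nub touches");break
eoat.gripper_to(.05); r.wait(.3)
s=r.sense();print(s["opening"],fm(s)-F0,s["time"])
p=s["ee_pos"]; r.servo_line([p[0],p[1],p[2]+.10],max_speed=.15)
f=cams.grab_frame("wrist");cv2.imwrite("pics/s1.png",cv2.resize(f["pixels"][40:340,200:480],None,fx=2,fy=2))
print(r.sense()["ee_pos"],r.sense()["time"])
E
```

```text
(0, 3, 47.8) 0 cell [ 0.2  1.9 48.5] F [-0.8 -4.8  8.1] M [-1.07  0.36  0.  ] 15.1
(0, 1, 47.8) 0 cell [ 0.3  0.9 48.5] F [-2.5 -3.1  8. ] M [-0.78  0.37  0.03] 15.5
(0, -0.5, 47.8) 0 cell [ 0.3  0.  48.5] F [-1.  -2.   9.1] M [-0.49  0.33  0.01] 15.9
(0, -2, 47.8) 0 cell [ 0.4 -1.1 48.5] F [-1.5 -2.4  7.3] M [-0.4   0.31  0.08] 16.3
0.04972460136305937 [0.37862847 0.34288326 1.39804376] 16.9167
[ 0.58997998 -0.17779824  0.16081325] 17.7833
```

View pics/s1.png

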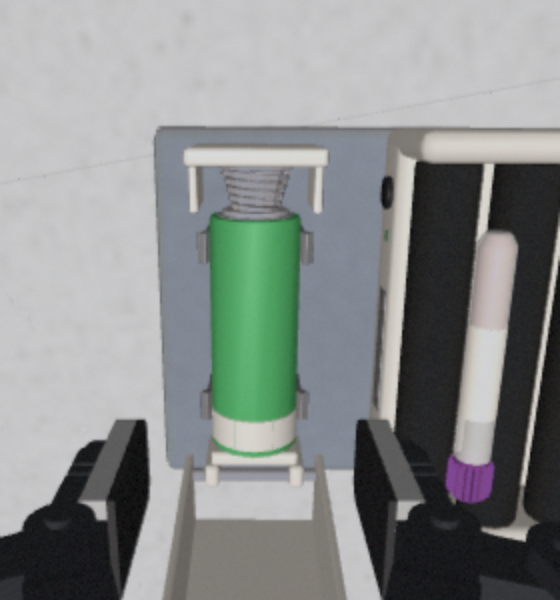

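The cell lies in both saddles with the coil compressed (disc at crop row 213) and the nub end in front of the brass wall (row 455), cover open. I press lightly on its top to confirm the height.

```bash
python3 - <<'E'
from h import *
eoat.gripper_to(0); r.wait(.1)
q=down(YAW).as_quat(); P=lambda x,y,z:MX+RM.apply(np.array([x,y,z])/1e3)
f0=fm(r.sense())
r.servo_line(P(0,-14,104),q,max_speed=.12)
for z in(96,93,91,90,89,88,87,86,85,84):
    r.servo_line(P(0,-14,z),q,max_speed=.04); s=r.sense(); F=fm(s)-f0
    if F[2]>4: break
print(z,(s["ee_pos"]-MX)*1e3,F,s["time"],s["opening"])
r.servo_line(P(0,-14,235),q,max_speed=.2)
# outside of the cover
r.move_ptp(P(0,-160,235),q); print(r.sense()["ee_pos"],r.sense()["time"])
E
```

```text
89 [ -1.93587454 -13.88872116  89.91083045] [-1.35500935e+00  4.07624244e-03  6.88236563e+00] 20.4083 0.000289161422013118
[ 0.56165956 -0.33467392  0.2333833 ] 21.925
```

```bash
python3 - <<'E'
from h import *
q=down(YAW).as_quat(); P=lambda x,y,z:MX+RM.apply(np.array([x,y,z])/1e3)
r.servo_line(P(0,-160,170),q,max_speed=.15); r.wait(.1); f0=fm(r.sense())
for y in range(-130,1,10):
    r.servo_line(P(0,y,170),q,max_speed=.1); s=r.sense(); F=fm(s)-f0
    print(y,F.round(1),round(s["time"],1))
    if np.abs(F).max()>15: break
r.wait(.5); im=cams.grab_frame("wrist")["pixels"]; t=cams.grab_frame("scene")["pixels"][120:230,280:440]
o=np.zeros((500,800,3),np.uint8);o[:330,:480]=cv2.resize(t,(480,330));o[:200,480:]=cv2.resize(im,(320,200));cv2.imwrite("pics/k1.png",o[:330])
E
```

```text
-130 [ 0.7 -0.3 -1. ] 23.1
-120 [-0.5 -1.5  0.3] 23.3
-110 [ 0.6  0.1 -0.4] 23.6
-100 [ 0.7 -0.7 -0.3] 23.8
-90 [ 0.2 -0.9 -0.4] 24.1
-80 [-0.6 -0.6  0.1] 24.3
-70 [-0.8 -0.2 -0.3] 24.6
-60 [ 1.2 -0.5 -0.2] 24.8
-50 [ 0.1 -0.5 -0.8] 25.1
-40 [-0.1 -0.2 -0.5] 25.3
-30 [-0.1 -0.1 -0.1] 25.6
-20 [-0.2 -1.3 -0.7] 25.8
-10 [ 1.7 -0.3  0.6] 26.1
0 [-0.1 -0.1  0.2] 26.3
```

```bash
python3 - <<'E'
from h import *
q=down(YAW).as_quat(); P=lambda x,y,z:MX+RM.apply(np.array([x,y,z])/1e3)
r.servo_line(P(0,52,170),q,max_speed=.1); f0=fm(r.sense())
r.servo_line(P(0,52,112),q,max_speed=.08); s=r.sense();print(fm(s)-f0)
for z in range(108,94,-1):
    r.servo_line(P(0,52,z),q,max_speed=.04); s=r.sense(); F=fm(s)-f0
    if F[2]>6: break
print(z,(s["ee_pos"]-MX)*1e3,F.round(1),s["time"])
r.servo_line(P(0,52,200),q,max_speed=.2)
r.move_ptp(P(-90,-40,260),q); r.wait(.3)
im=cams.grab_frame("wrist")["pixels"]; t=cams.grab_frame("scene")["pixels"][120:230,280:440]
o=np.zeros((330,800,3),np.uint8);o[:,:480]=cv2.resize(t,(480,330),interpolation=cv2.INTER_CUBIC);o[:200,480:]=cv2.resize(im,(320,200));cv2.imwrite("pics/k2.png",o)
print(r.sense()["time"],fm(r.sense())-f0)
E
```

```text
[-1.08598995 -0.55394127 -1.3026066 ]
98 [ 9.4560093  51.17146115 99.33811826] [-3.4  0.6 10.4] 31.2
32.8833 [ 0.29387216  0.74921162 -0.56781212]
```

View pics/k2.png

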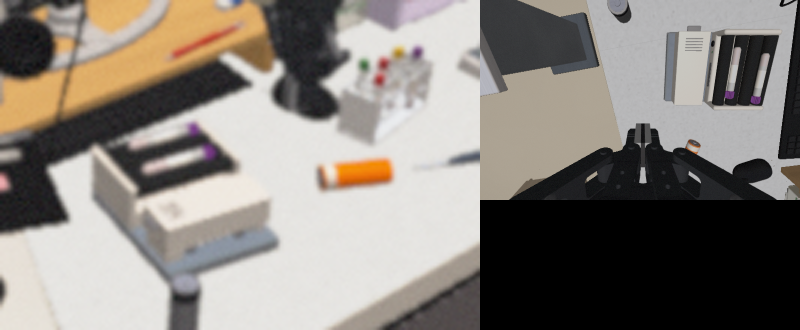

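The cover lies flat over the bay at (205,215). The press touched at tip height 74.3 mm against 74.5 expected. The grey cell stands at (185,290), undisturbed, and the gripper is clear, so I hand in.

```bash
python3 - <<'E'
from bench import r
r.close_job(); print(r.sense()["time"])
E
```

```text
the job is handed in; nothing more can be done
the job is handed in; nothing more can be done
```

The green cell is in the mixer's battery bay with the cover shut. I handed the job in at about 33 s of the 54 s allowed; no verdict is reported.

**What I did:** I gripped the green cell and pushed its flat end against the spring with the nub end tilted up. Then I lowered the nub end in front of the brass contact, released the cell, swung the cover shut and pressed it down.

**Last checks:**
- **Cell seated:** a light press on top of the cell touched at 64.9 mm, where 65 mm is a fully home cell. The picture before closing showed it in both saddles with the spring compressed.
- **Cover shut:** pressing the cover near its free end touched at 74.3 mm (74.5 mm is fully shut), and the last picture shows it flat.
- **Clear of everything:** the gripper is clear. The grey cell, the only bystander I looked for in that picture, stands undisturbed, and the arm went near none of the others.

**Disagreements:**
- The wrist camera placed the mixer about 3 mm off in x, so I used a corrected position.
- The deck measured about 147 mm wide instead of 150 mm.
- The spring force stayed at about 2 N just before release instead of the expected 3.5 N. I took this to mean the nub was already touching the brass contact.

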